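Square a coaster into a tray corner with a pastry tamper

TASK

Using the square-footed wooden tamper as a pusher, slide the square ceramic coaster across the wooden tray, first until it presses against the long rail, then along that rail until it presses against the short rail too, so that it lies flat and touching both rails of the corner, wherever those are set today. Nudge gently, leaning on it with no more than a few newtons, and keep the gripper itself off the polished coaster; then stand the tamper upright back on its cork mat. Leave everything else where it is.

Things in the scene. Friction and masses are not known exactly. Their poses are not given: they have to be found in the camera images.
- tray: Fixed wooden tray on the sideboard, flat board 260 x 300 mm (its x by y), 8 mm thick; origin at the centre of its underside, z up. Two straight wooden stop rails are screwed onto the board, exactly square to each other and parallel to its edges, forming a corner near its +x, +y corner. The other two edges are open. The rails are adjustable and their setting is not measured: feel for them.
- long_rail_scale (a point): Point on the tray board at tray x = +105 mm, y = 0, z = 8 mm, axes as the tray's. The long rail (12 mm thick, 300 mm long, 12 mm high above the board, firmly fixed) runs along the tray's y; its inner face looks to -x and lies somewhere from 15 mm short of this point (tray x = +90) to 15 mm beyond it (tray x = +120), differently each time.
- short_rail_scale (a point): Point on the tray board at tray x = +40, y = +125 mm, z = 8 mm, axes as the tray's. The short rail (12 mm thick, from tray x = -50 to +130 mm, 10 mm high above the board, firmly fixed) runs along the tray's x; its inner face looks to -y and lies somewhere from 15 mm short of this point (tray y = +110) to 15 mm beyond it (tray y = +140), differently each time.
- coaster: Loose square flat white ceramic coaster, 96 x 96 x 9 mm, about 0.14 to 0.28 kg, lying on the tray board, at the start with its centre at tray x = -10 to +15 mm, y = +15 to +35 mm, turned up to 0.25 rad out of square. Sliding it takes about 1 to 4 N. Origin at the centre of its underside, z up, x and y along its edges, x within 0.25 rad of the tray's x at the start.
- tamper: Loose square wooden pastry tamper standing upright, about 80 g: foot 50 x 50 mm and 25 mm high, on it a square upright handle 24 x 24 mm reaching to 72 mm above the underside, its faces parallel to the foot's. Origin at the centre of the underside, z up along the handle, x and y square to its side faces. Held by the handle, any side face of the foot is the pushing face (25 mm from the axis).
- mat: Fixed round cork mat, 110 mm across, 5 mm thick, on the sideboard: the tamper stands on it at the start and must stand on it at the end. Origin at the centre of its underside.
- cup: Bystander: small glass cup, 48 mm across, 50 mm high, standing on the tray off the -x end of the short rail, at about tray x = -95 mm, y = +102 mm. Origin under its centre.
- bowl_a: Bystander: round wooden date bowl, 116 mm across, 45 mm high, on the sideboard just beyond the cork mat. Origin under its centre.
- bowl_b: Bystander: a second, like wooden date bowl at the back of the sideboard. Origin under its centre.

How it is judged:
By the outcome, as a careful person would: the job done as asked, in the order asked, and still so for the second after the job is handed in, with the robot touching nothing.
It also fails if it takes over 72 s, if anything falls off the work surface, if the arm or the gripper's body presses on something with over 40 N, if the wrist force passes 120 N, or if a joint passes its speed limit or range.

ROBOT

A 7-joint arm with a two-finger parallel gripper is mounted at the origin on the work surface. World frame = base frame: x ahead of the robot, y to its left, z up, the work surface at z = 0. Lengths are in m, angles in rad, forces in N, time in s.
With the tool pointing down it reaches from about 0.425 to 0.925 m from the base axis. Payload 6.8 kg.
Tool frame: the origin (TCP) lies midway between the tips of the shut fingers; the grasp point (between the pads) lies 19 mm behind it; x points along the fingers, y is the direction in which the jaws open and shut, and the axes are right-handed (so a half turn about x gives the same grasp; the last joint's range is limited). The gripper opens to 85 mm and grips with 20 to 120 N. Pads are 22 mm wide; open, the fingers measure 114 mm over their backs; the gripper's body (76 mm by 85 mm) begins 54 mm behind the grasp point. The pads swing forward as they close: fully open they stand 13 mm farther back than shut.
Start: joints at [1.129, 0.477, 0.022, 1.555, -0.011, 1.109, -0.083], TCP at [0.221, -0.638, 0.231] pointing down, gripper open.
Joint ranges: [-2.96, 2.96], [-0.34, 2.1], [-1.41, 1.46], [0.24, 2.44], [-1.37, 4.51], [0.17, 1.92], [-2.96, 2.96]. Speed limits (rad/s): [2.39, 2.39, 3.14, 3.14, 3.14, 3.14, 3.14].

INTERFACE

Orientations are given as a rotation vector (axis times angle).
In Python, from workcell import * gives the robot as it stands.
- The arm moves only by the tool send_rows, never from a script. Its argument "commands" is a list of rows, each a list of 4 numbers: the shift along the tool's x, y, z each as a share of 0.025 m, from -1 to 1, then the turn about the tool's x as a share of 6 degrees, from -1 to 1. A call has 1 to 20 rows; each row shifts and turns the commanded pose from where the row before left it, along the tool's axes as they then stand; what a row does not reach is not made up. A row lasts 1/12 s, in which the tool goes at most 41.7 mm and 7.16 degrees, less where a joint would pass 70% of its speed; a pose out of reach is approached as far as the arm can. A call with a number of a shift or a turn outside -1 to 1 is refused whole. A call with a gripper value outside its range is refused whole. "hand" is the opening, from -1 (shut) to 1 (fully open), set as the call begins (left out, the last holds). The fingers move at their own pace and stop on an object; "grip_force" is the grip in N (left out, the last holds). Time passes only in rows, so rows that do not move let the fingers close. It gives the time, the measured TCP pose, the force and the opening at its end, in the units of the state.
- read_state(): the state, without advancing time (a new reading comes with each control period).
- get_image(name): name is "scene" or "top" or "wrist"; returns a dict with "image" (400x640x3 uint8, blue, green, red), "range_z" (400x640 float32, m along the optical axis (not along the pixel's ray), 0 where there is no reading), "fx", "fy", "cx", "cy" (pixels), "T" (4x4, takes a point from camera to world coordinates); the wrist camera has in their place "T_tool_cam" (4x4, takes a point from camera to tool coordinates, whose origin is the TCP and whose axes are the tool frame's). Camera axes: x right, y up, looking along -z (the intrinsics and any distortion apply to the point x, -y, -z); pixel columns grow to the right and rows downward; lengths in m; the calibration is good to about 2 mm. A picture is of the moment at which its call begins: read the wrist's pose just before it.
- job_done(): hands the job in, once; it reports no verdict.
The state is a dict: "t": time; "q": joint angles; "qvel": joint speeds; "joint_torque": joint torques, N m; "position": TCP position; "ee_rot": TCP orientation; "contact_force": force on the tool from outside, world axes, zero at the start; "torque": the same for the moment, N m; "width": finger opening in m.
Only numpy, scipy, OpenCV 4.12 (cv2) and the standard library are available. Lean on these libraries where they do the work, as an engineer would, in place of code of your own. Each camera call takes 0.05 s, during which the arm holds its last target. There are 200 camera calls.

## Working session

There is one attempt and no reset: what is moved stays moved. The work goes in short steps, Python scripts to look and compute and a tool call to move; the robot and the scene stay as the last step left them, time stands still between calls to the robot, and variables do not carry over. Pictures are saved under pics/ and viewed, about 8 in all and at most 12, crops included, and the job is handed in when it is done.

Besides the shell and the picture viewer there is one more tool, called after "Request:" by a JSON object that holds its "method" and its "body", one argument or row to a line. send_rows: Moves the arm, as the interface text tells. Its arguments: {"type":"object","properties":{"commands":{"type":"array","items":{"type":"array","items":{"type":"number","minimum":-1,"maximum":1}}},"hand":{"type":"number"},"grip_force":{"type":"number"}},"required":["commands"]}

```bash
ls; mkdir -p pics
python3 - <<'E'
from workcell import *
import cv2,numpy as np,pickle
s=read_state();print(s)
for n in("top","scene"):
    d=get_image(n);pickle.dump(d,open(n+'.pkl','wb'));cv2.imwrite(f'pics/{n}0.png',d['image']);print(n,d['T'],d['fx'],d['fy'],d['cx'],d['cy'],d.keys())
E
```

```text
pics
{'t': 0.0, 'q': array([ 1.12889487,  0.47781188,  0.02235656,  1.55642966, -0.01152787,
        1.10930414, -0.08310107]), 'qvel': array([ 0.00156447, -0.00072524, -0.00049625,  0.00059165, -0.00143226,
       -0.00084191,  0.00012066]), 'joint_torque': array([-3.62901237e-04, -5.96467888e+01,  1.60788383e+00, -2.81202292e+01,
        1.24152331e-02,  9.30056238e-03, -5.33554658e-05]), 'position': array([ 0.22094832, -0.6371966 ,  0.23032734]), 'ee_rot': array([ 2.04080732,  0.3457149 , -2.04167595]), 'contact_force': array([-0.19335173, -0.48226329, -0.47804672]), 'torque': array([ 0.06096943,  0.04419677, -0.02872808]), 'width': 0.08509920195285105}
top [[ 0.12622694  0.96506934 -0.22958207  0.4420156 ]
 [-0.99198354  0.12418618 -0.02337628  0.04261088]
 [ 0.00595119  0.23069235  0.97300854  0.80309716]
 [ 0.          0.          0.          1.        ]] 376.9857721447255 376.9857721447255 318.84656456508645 199.13363955851952 dict_keys(['image', 'range_z', 'fx', 'fy', 'cx', 'cy', 'T'])
scene [[ 0.33830481 -0.53325862  0.77536127  1.42646112]
 [ 0.94102673  0.19547654 -0.27614781 -0.26662601]
 [-0.00430674  0.82305782  0.56794127  0.64965916]
 [ 0.          0.          0.          1.        ]] 493.65968095288906 493.65968095288906 319.36181668407295 190.76946901115087 dict_keys(['image', 'range_z', 'fx', 'fy', 'cx', 'cy', 'T'])
```

View pics/top0.png

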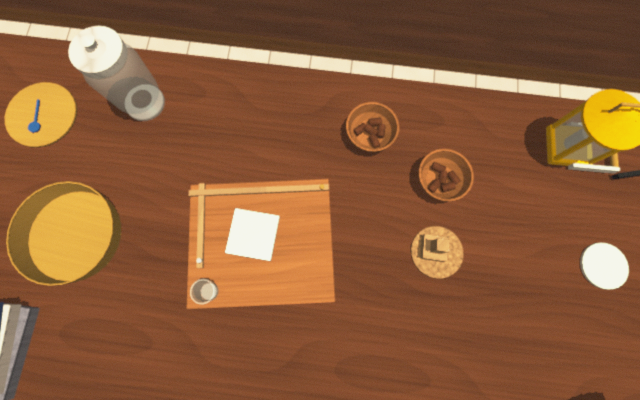

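View pics/scene0.png

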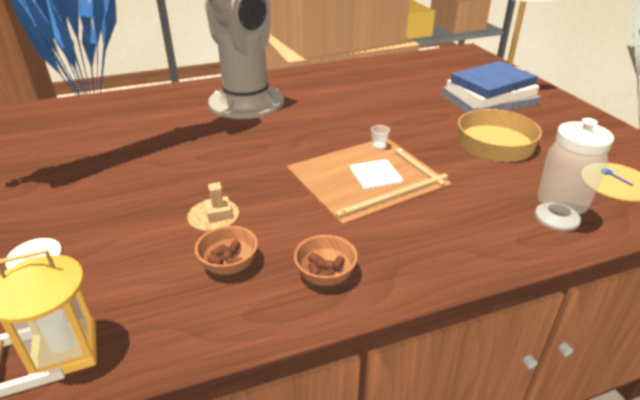

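```bash
cat > h.py <<'E'
import numpy as np,cv2,pickle
def px2w(d,u,v,z):
    r=d['T'][:3,:3]@np.array([(u-d['cx'])/d['fx'],-(v-d['cy'])/d['fy'],-1]);o=d['T'][:3,3]
    return o+r*(z-o[2])/r[2]
def cloud(d):
    v,u=np.mgrid[:400,:640];Z=d['range_z']
    p=np.stack([(u-d['cx'])/d['fx']*Z,-(v-d['cy'])/d['fy']*Z,-Z],-1)
    return p@d['T'][:3,:3].T+d['T'][:3,3]
def crop(d,u0,v0,w,h,k,name):
    cv2.imwrite('pics/'+name,cv2.resize(d['image'][v0:v0+h,u0:u0+w],None,fx=k,fy=k,interpolation=cv2.INTER_CUBIC))
E
python3 - <<'E'
from h import *
d=pickle.load(open('top.pkl','rb'))
crop(d,182,172,160,145,4,'c_tray.png')
crop(d,405,215,70,70,8,'c_tamp.png')
P=cloud(d)
for n,(u,v) in dict(tray=(300,270),coaster=(252,235),rail=(260,189),short=(201,230),mat=(420,265),tab=(380,300),handle=(430,242)).items(): print(n,P[v,u].round(4))
E
```

```text
tray [0.4748 0.0814 0.0079]
coaster [0.5331 0.1906 0.0166]
rail [0.6321 0.1889 0.0232]
short [0.5298 0.2982 0.0176]
mat [ 0.517  -0.1665  0.0033]
tab [ 0.4357 -0.0898  0.0014]
handle [ 0.5633 -0.176   0.0331]
```

View pics/c_tray.png

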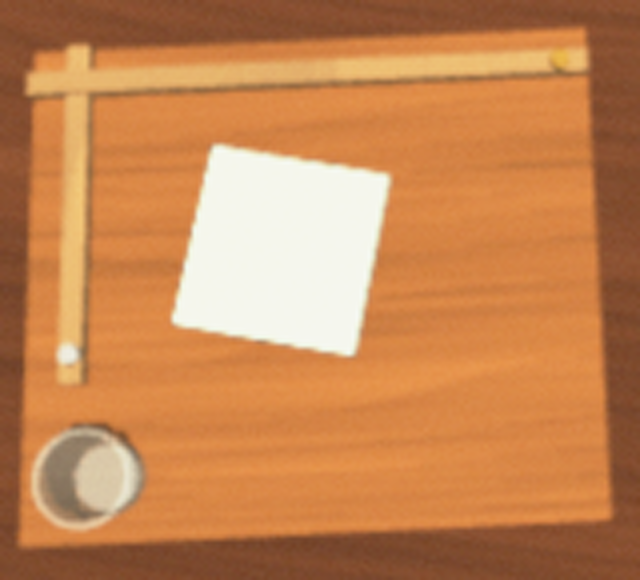

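View pics/c_tamp.png

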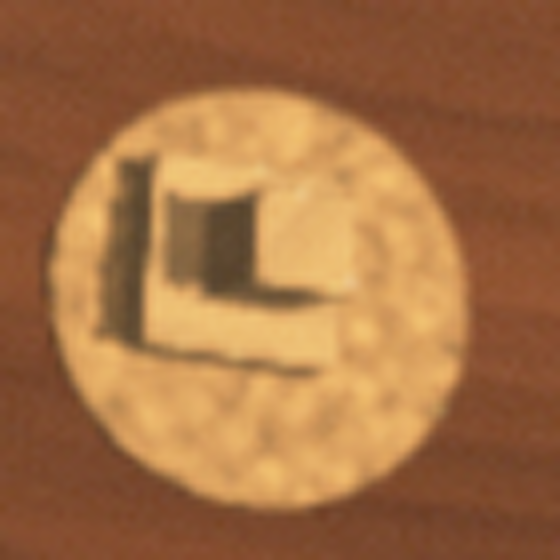

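Run:
```python
from h import *
d=pickle.load(open('top.pkl','rb'))
def m(pts,u0,v0,k,z): return np.array([px2w(d,u0+(x+.5)/k-.5,v0+(y+.5)/k-.5,z)for x,y in pts])[:,:2]
def show(n,p):
    e=np.diff(np.vstack([p,p[:1]]),axis=0);print(n,p.round(4).tolist(),'c',p.mean(0).round(4),'L',np.linalg.norm(e,axis=1).round(4),'a',np.degrees(np.arctan2(e[:,1],e[:,0])).round(1))
T=lambda p,z:m(p,182,172,4,z)
show('tray',T([(33,52),(586,29),(611,518),(20,547)],.008))
show('coaster',T([(213,145),(390,175),(355,355),(173,324)],.017))
show('long',T([(27,96),(586,73)],.02)); show('short',T([(91,72),(84,383)],.018))
show('cup',T([(88,478)],.058))
M=lambda p,z:m(p,405,215,8,z)
show('handle',M([(258,183),(352,187),(356,292),(255,290)],.077))
show('foot',M([(160,157),(145,345),(338,368)],.03))
show('mat',M([(50,275),(258,88),(468,310),(270,510)],.005))
P=cloud(d);Z=P[...,2];W=P[215:285,405:475].reshape(-1,3)
h=W[W[:,2]>.065];print('handle cloud',len(h),np.median(h,0),h.min(0),h.max(0))
f=W[(W[:,2]>.022)&(W[:,2]<.04)];print('foot',len(f),f.min(0),f.max(0))
im=d['image'];g=P[215:285,405:475,2];np.set_printoptions(linewidth=250)
print((g[15:50:2,10:48:2]*1000).round().astype(int))
```

```text
tray [[0.626, 0.3451], [0.6776, 0.0473], [0.4218, 0.0034], [0.37, 0.2985]] c [0.5238 0.1735] L [0.3022 0.2595 0.2996 0.2602] a [ -80.2 -170.3  100.    10.3]
coaster [[0.5857, 0.2364], [0.5816, 0.1406], [0.486, 0.1442], [0.4898, 0.2401]] c [0.5358 0.1903] L [0.0959 0.0957 0.0959 0.096 ] a [-92.4 177.8  87.7  -2.2]
long [[0.5989, 0.3387], [0.6496, 0.0442]] c [0.6242 0.1915] L [0.2988 0.2988] a [-80.2  99.8]
short [[0.6167, 0.3081], [0.4544, 0.2795]] c [0.5355 0.2938] L [0.1649 0.1649] a [-170.   10.]
cup [[0.4099, 0.2567]] c [0.4099 0.2567] L [0.] a [0.]
handle [[0.5669, -0.1761], [0.5688, -0.1988], [0.5436, -0.201], [0.541, -0.1768]] c [ 0.5551 -0.1882] L [0.0227 0.0253 0.0243 0.0259] a [ -85.2 -175.1   96.2    1.5]
foot [[0.5785, -0.1648], [0.5299, -0.164], [0.5303, -0.2131]] c [ 0.5462 -0.1806] L [0.0486 0.0491 0.0682] a [179.  -89.5  45.1]
mat [[0.5479, -0.1446], [0.6048, -0.1965], [0.5527, -0.2547], [0.4944, -0.2056]] c [ 0.5499 -0.2003] L [0.0771 0.0782 0.0762 0.0811] a [ -42.3 -131.9  139.9   48.8]
handle cloud 206 [ 0.55148799 -0.18444284  0.07787594] [ 0.4420156  -0.19998762  
[... 854 characters left out ...]
 6  19  31  31  31  31  43  56  69  79  78  77  79  78  78   6   7]
 [  4   6   8  18  29  32  30  32  46  57  69  79  79  79  78  77  78   7   7]
 [  4   7   6  20  30  30  29  30  42  45  48  53  55  63  63  71  74   6   9]
 [  4   5   7  20  30  30  30  31  31  31  31  31  31  33  30 803   7   5   6]
 [  8   6   5  25  32  30  32  30  29  33  31  32  30  29  29  30   3   9   7]
 [  7   5   8  21  30  28  28  31  31  28  30  33  31  29  31  31   4   7   6]
 [  4   7   5   6   2   2   7  10  15  19  25  30  29  32  31  29   7   6   8]
 [  6   5   3   4   6   6   8   4   6   6   6   7   4   7   6   5   5   4   7]
 [  7   7   3   7   8   6   5   2   6 803   7   8   6   8   6   4   6   4   5]]
```

```bash
cat >> h.py <<'E'
from scipy.spatial.transform import Rotation as Ro
def tool(s):
    R=Ro.from_rotvec(s['ee_rot']).as_matrix();return R
def yaw(R): return np.degrees(np.arctan2(R[1,1],R[0,1]))  # heading of jaw axis
def brief(s): 
    R=tool(s);print('t',round(s['t'],2),'pos',s['position'].round(4),'jaw yaw',yaw(R).round(2),'F',s['contact_force'].round(2),'w',round(s['width'],4))
def go(s,tgt):
    print('shift in tool axes /25mm',(tool(s).T@(np.array(tgt)-s['position'])/.025).round(3))
E
python3 - <<'E'
from workcell import *
from h import *
s=read_state();print(tool(s).round(4));brief(s);go(s,[.5545,-.1885,.2]);
d=pickle.load(open('top.pkl','rb'))
for n,(u,v,z) in dict(a=(446,170,.045),b=(372,124,.045)).items():print(n,px2w(d,u,v,z))
E
```

```text
[[-7.000e-04  3.277e-01 -9.448e-01]
 [ 1.500e-03 -9.448e-01 -3.277e-01]
 [-1.000e+00 -1.600e-03  1.000e-04]]
t 0.1 pos [ 0.221  -0.6372  0.2304] jaw yaw -70.87 F [-0.89  0.61  0.34] w 0.0854
shift in tool axes /25mm [  1.235 -12.585 -18.486]
a [ 0.71779044 -0.19727366  0.045     ]
b [ 0.80192965 -0.03247826  0.045     ]
```

Request:
{"method": "send_rows", "body": {
  "commands": [
    [0,-0.63,-0.92,0],
    [0,-0.63,-0.92,0],
    [0,-0.63,-0.92,0],
    [0,-0.63,-0.92,0],
    [0,-0.63,-0.92,0],
    [0,-0.63,-0.92,0],
    [0,-0.63,-0.92,0],
    [0,-0.63,-0.92,0],
    [0,-0.63,-0.92,0],
    [0,-0.63,-0.92,0],
    [0,-0.63,-0.92,0],
    [0,-0.63,-0.92,0],
    [0,-0.63,-0.92,0],
    [0,-0.63,-0.92,0],
    [0,-0.63,-0.92,0],
    [0,-0.63,-0.92,0],
    [0,-0.63,-0.92,0],
    [0,-0.63,-0.92,0],
    [0,-0.63,-0.92,0],
    [0,-0.63,-0.92,0]
  ],
  "hand": 1
}}

```text
t: 1.77
position: [0.5529, -0.1882, 0.231]
ee_rot: [2.04, 0.344, -2.041]
contact_force: [0.9, -0.6, -1.1]
width: 0.0854
```

Request:
{"method": "send_rows", "body": {
  "commands": [
    [0,0,0,0.8],
    [0,0,0,0.8],
    [0,0,0,0.8],
    [0,0,0,0.8],
    [0,0,0,0],
    [0,0,0,0]
  ]
}}

```text
t: 2.27
position: [0.5523, -0.1893, 0.231]
ee_rot: [2.22, 0.001, -2.222]
contact_force: [-0.2, 0.7, -0.4]
width: 0.0854
```

Run:
```python
from workcell import *
from h import *
s=read_state();brief(s);go(s,[.5545,-.1885,.1])
d=get_image('wrist');pickle.dump((s,d),open('w1.pkl','wb'));cv2.imwrite('pics/w1.png',d['image']);print(d['T_tool_cam'].round(3))
```

```text
t 2.27 pos [ 0.5523 -0.1893  0.231 ] jaw yaw -89.93 F [-0.21  0.73 -0.41] w 0.0854
shift in tool axes /25mm [ 5.239 -0.033 -0.09 ]
[[ 0.001  0.31  -0.951 -0.142]
 [ 1.    -0.     0.001 -0.   ]
 [ 0.    -0.951 -0.31  -0.08 ]
 [ 0.     0.     0.     1.   ]]
```

View pics/w1.png

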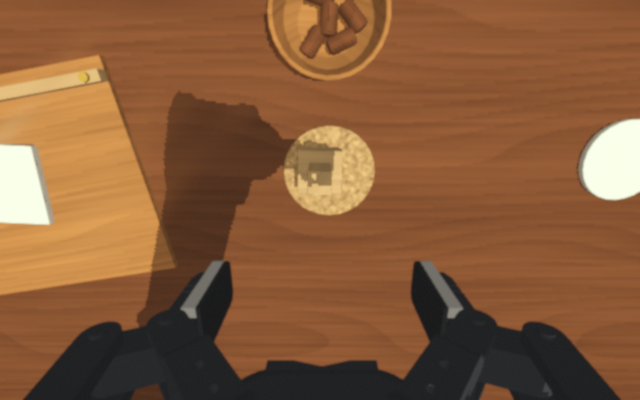

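Run:
```python
from h import *
s,d=pickle.load(open('w1.pkl','rb'))
W=np.eye(4);W[:3,:3]=tool(s);W[:3,3]=s['position'];d['T']=W@d['T_tool_cam']
P=cloud(d)[120:220,280:380].reshape(-1,3)
h=P[(P[:,2]>.068)&(P[:,2]<.09)];f=P[(P[:,2]>.024)&(P[:,2]<.038)];m=P[P[:,2]<.012]
for n,p in(('handle',h),('foot',f)):
    print(n,len(p),p.min(0).round(4),p.max(0).round(4),np.percentile(p,50,axis=0).round(4),cv2.minAreaRect((p[:,:2]*1000).astype(np.float32)))
crop(d,275,120,110,100,6,'c_w1.png')
```

```text
handle 615 [ 0.5439 -0.1984  0.0681] [ 0.568  -0.1745  0.0787] [ 0.5566 -0.1865  0.0766] ((555.9583740234375, -186.510986328125), (23.899965286254883, 24.04804229736328), 89.8233413696289)
foot 1224 [ 0.53   -0.2119  0.0242] [ 0.581  -0.162   0.0377] [ 0.5664 -0.1873  0.0297] ((555.520263671875, -187.06277465820312), (49.34231948852539, 50.208892822265625), 88.70875549316406)
```

View pics/c_w1.png

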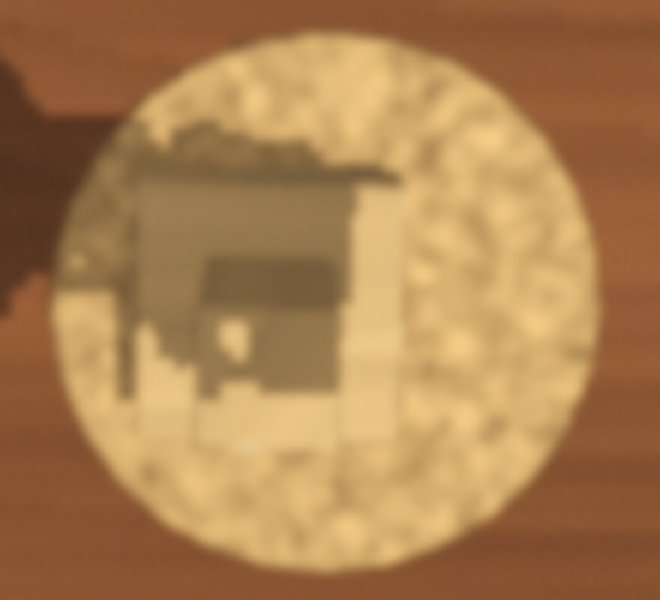

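Request:
{"method": "send_rows", "body": {
  "commands": [
    [0.97,-0.09,-0.13,0],
    [0.97,0,0,0],
    [0.97,0,0,0],
    [0.97,0,0,0],
    [0.97,0,0,0],
    [0.97,0,0,0],
    [0.97,0,0,0],
    [0.6,0,0,0],
    [0.37,0,0,0],
    [0,0,0,0],
    [0,0,0,0]
  ]
}}

```text
t: 3.23
position: [0.556, -0.1873, 0.0374]
ee_rot: [-2.221, 0.0, 2.221]
contact_force: [0.3, -0.6, -0.0]
width: 0.0854
```

Request:
{"method": "send_rows", "body": {
  "commands": [
    [0,0,0,0],
    [0,0,0,0],
    [0,0,0,0],
    [0,0,0,0],
    [0,0,0,0],
    [0,0,0,0],
    [0,0,0,0],
    [0,0,0,0],
    [0,0,0,0],
    [0,0,0,0]
  ],
  "hand": -1,
  "grip_force": 40
}}

```text
t: 4.07
position: [0.5563, -0.1873, 0.0379]
ee_rot: [-2.222, 0.002, 2.22]
contact_force: [-0.7, 0.8, 5.0]
width: 0.0238
```

Request:
{"method": "send_rows", "body": {
  "commands": [
    [-0.5,0,0,0],
    [-0.9,0,0,0],
    [-0.9,0,0,0],
    [-0.9,0,0,0]
  ]
}}

```text
t: 4.4
position: [0.5553, -0.1871, 0.1185]
ee_rot: [-2.22, 0.001, 2.222]
contact_force: [-0.0, 0.0, -0.9]
width: 0.0238
```

Request:
{"method": "send_rows", "body": {
  "commands": [
    [0,-0.9,0.29,0],
    [0,-0.9,0.29,0],
    [0,-0.9,0.29,0],
    [0,-0.9,0.29,0],
    [0,-0.9,0.29,0],
    [0,-0.9,0.29,0],
    [0,-0.9,0.29,0],
    [0,-0.9,0.29,0],
    [0,-0.9,0.29,0],
    [0,-0.9,0.29,0],
    [0,-0.9,0.29,0],
    [0,-0.9,0.29,0],
    [0,-0.9,0.29,0],
    [0,-0.9,0.29,0],
    [0,-0.9,0.29,0],
    [0,-0.9,0.29,0],
    [0,0,0,-0.55],
    [0,0,0,-0.55],
    [0,0,0,-0.55],
    [0,0,0,0]
  ]
}}

```text
t: 6.07
position: [0.4401, 0.173, 0.1177]
ee_rot: [2.13, 0.186, -2.13]
contact_force: [0.0, -0.5, -0.7]
width: 0.0233
```

```bash
cat >> h.py <<'E'
PSI=np.radians(9.9);C=np.array([.5238,.1735])
Rt=np.array([[np.cos(PSI),-np.sin(PSI)],[np.sin(PSI),np.cos(PSI)]])
def t2w(p): return C+Rt@np.array(p)
def w2t(p): return Rt.T@(np.array(p)[:2]-C)
def rep(s): brief(s);print('tray xy mm',(w2t(s['position'])*1000).round(2),'F tray',(Rt.T@s['contact_force'][:2]).round(2))
E
python3 - <<'E'
from workcell import *
from h import *
s=read_state();rep(s);go(s,[*t2w([-.082,.0145]),.043])
d=get_image('scene');crop(d,270,100,200,130,4,'s1.png')
E
```

```text
t 6.07 pos [0.4401 0.173  0.1177] jaw yaw -80.03 F [ 0.01 -0.53 -0.66] w 0.0233
tray xy mm [-82.55  13.9 ] F tray [-0.08 -0.52]
shift in tool axes /25mm [ 2.988 -0.024 -0.022]
```

View pics/s1.png

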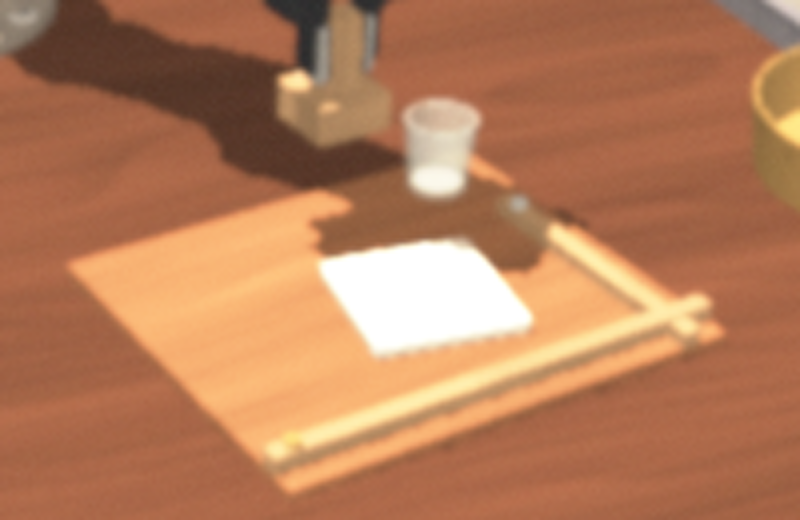

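Request:
{"method": "send_rows", "body": {
  "commands": [
    [0.8,0,0,0],
    [0.8,0,0,0],
    [0.6,0,0,0],
    [0.4,0,0,0],
    [0.25,0,0,0],
    [0.13,0,0,0],
    [0,0,0,0],
    [0,0,-0.08,0],
    [0,0,-0.08,0],
    [0,0,-0.08,0],
    [0,0,-0.08,0],
    [0,0,-0.08,0],
    [0,0,-0.08,0]
  ]
}}

```text
t: 7.2
position: [0.4525, 0.1751, 0.043]
ee_rot: [2.132, 0.183, -2.131]
contact_force: [-1.1, -0.7, -0.7]
width: 0.0239
```

Request:
{"method": "send_rows", "body": {
  "commands": [
    [0,0,-0.06,0],
    [0,0,-0.06,0],
    [0,0,-0.06,0],
    [0,0,-0.06,0],
    [0,0,-0.06,0],
    [0,0,-0.06,0],
    [0,0,-0.06,0],
    [0,0,-0.06,0],
    [0,0,-0.06,0],
    [0,0,-0.06,0]
  ]
}}

```text
t: 8.03
position: [0.4669, 0.1775, 0.0427]
ee_rot: [2.131, 0.183, -2.132]
contact_force: [-2.2, -0.6, -0.3]
width: 0.0236
```

```bash
cat > st.py <<'E'
from workcell import *
from h import *
rep(read_state())
E
python3 st.py
```

```text
t 8.03 pos [0.4669 0.1775 0.0427] jaw yaw -80.18 F [-2.21 -0.58 -0.3 ] w 0.0236
tray xy mm [-55.35  13.69] F tray [-2.27 -0.19]
```

Request:
{"method": "send_rows", "body": {
  "commands": [
    [0,0,-0.06,0],
    [0,0,-0.06,0],
    [0,0,-0.06,0],
    [0,0,-0.06,0],
    [0,0,-0.06,0],
    [0,0,-0.06,0],
    [0,0,-0.06,0],
    [0,0,-0.06,0],
    [0,0,-0.06,0],
    [0,0,-0.06,0],
    [0,0,-0.06,0],
    [0,0,-0.06,0],
    [0,0,-0.06,0],
    [0,0,-0.06,0],
    [0,0,-0.06,0],
    [0,0,-0.06,0],
    [0,0,-0.06,0],
    [0,0,-0.06,0]
  ]
}}

```text
t: 9.53
position: [0.4936, 0.1823, 0.0428]
ee_rot: [2.132, 0.183, -2.132]
contact_force: [-1.9, -0.2, -0.8]
width: 0.0237
```

Run:
```python
from workcell import *
from h import *
rep(read_state())
d=get_image('top');crop(d,182,172,160,145,4,'t2.png')
```

```text
t 9.53 pos [0.4936 0.1823 0.0428] jaw yaw -80.17 F [-1.91 -0.15 -0.8 ] w 0.0237
tray xy mm [-28.28  13.83] F tray [-1.91  0.18]
```

View pics/t2.png

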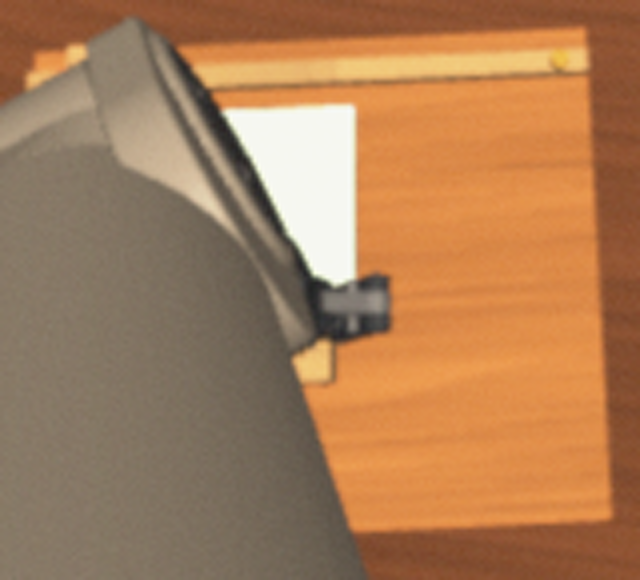

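Request:
{"method": "send_rows", "body": {
  "commands": [
    [0,0,-0.06,0],
    [0,0,-0.06,0],
    [0,0,-0.06,0],
    [0,0,-0.06,0],
    [0,0,-0.02,0],
    [0,0,-0.02,0]
  ]
}}

```text
t: 10.08
position: [0.5004, 0.1834, 0.0428]
ee_rot: [2.132, 0.183, -2.132]
contact_force: [-1.9, -0.3, -0.1]
width: 0.0235
```

Request:
{"method": "send_rows", "body": {
  "commands": [
    [0,0,-0.02,0],
    [0,0,-0.02,0],
    [0,0,-0.02,0]
  ]
}}

```text
t: 10.33
position: [0.5019, 0.1836, 0.0428]
ee_rot: [2.132, 0.183, -2.132]
contact_force: [-1.6, -1.3, -0.7]
width: 0.0237
```

```bash
python3 st.py
```

```text
t 10.33 pos [0.5019 0.1836 0.0428] jaw yaw -80.17 F [-1.62 -1.32 -0.71] w 0.0237
tray xy mm [-19.82  13.74] F tray [-1.82 -1.02]
```

Now fine steps, watching the force each time.

Request:
{"method": "send_rows", "body": {
  "commands": [
    [0,0,-0.02,0],
    [0,0,0,0]
  ]
}}

```text
t: 10.5
position: [0.5026, 0.1837, 0.0428]
ee_rot: [2.132, 0.183, -2.132]
contact_force: [-0.7, 0.3, -0.5]
width: 0.0237
```

Request:
{"method": "send_rows", "body": {
  "commands": [
    [0,0,-0.02,0],
    [0,0,0,0]
  ]
}}

```text
t: 10.67
position: [0.503, 0.1838, 0.0428]
ee_rot: [2.132, 0.183, -2.132]
contact_force: [-1.3, 0.5, -0.6]
width: 0.0235
```

Request:
{"method": "send_rows", "body": {
  "commands": [
    [0,0,-0.02,0],
    [0,0,0,0]
  ]
}}

```text
t: 10.83
position: [0.5035, 0.1839, 0.0428]
ee_rot: [2.132, 0.183, -2.132]
contact_force: [-1.9, 0.1, -0.6]
width: 0.0235
```

Request:
{"method": "send_rows", "body": {
  "commands": [
    [0,0,-0.02,0],
    [0,0,-0.02,0]
  ]
}}

```text
t: 11.0
position: [0.5044, 0.184, 0.0428]
ee_rot: [2.132, 0.183, -2.132]
contact_force: [-1.8, -0.3, -0.9]
width: 0.0234
```

Request:
{"method": "send_rows", "body": {
  "commands": [
    [0,0,-0.02,0],
    [0,0,0,0]
  ]
}}

```text
t: 11.17
position: [0.5051, 0.1842, 0.0428]
ee_rot: [2.132, 0.183, -2.131]
contact_force: [-0.7, 0.6, -0.8]
width: 0.0236
```

Request:
{"method": "send_rows", "body": {
  "commands": [
    [0,0,-0.02,0],
    [0,0,0,0]
  ]
}}

```text
t: 11.33
position: [0.5054, 0.1842, 0.0428]
ee_rot: [2.132, 0.183, -2.132]
contact_force: [-0.9, 0.0, -0.7]
width: 0.0237
```

Request:
{"method": "send_rows", "body": {
  "commands": [
    [0,0,-0.02,0],
    [0,0,-0.02,0]
  ]
}}

```text
t: 11.5
position: [0.5059, 0.1843, 0.0428]
ee_rot: [2.131, 0.183, -2.133]
contact_force: [-4.1, -0.7, 1.0]
width: 0.0235
```

Request:
{"method": "send_rows", "body": {
  "commands": [
    [0,0,-0.02,0],
    [0,0,0,0]
  ]
}}

```text
t: 11.67
position: [0.506, 0.1843, 0.0426]
ee_rot: [2.13, 0.183, -2.133]
contact_force: [-5.7, -0.4, 1.6]
width: 0.0233
```

Request:
{"method": "send_rows", "body": {
  "commands": [
    [0,0,-0.02,0],
    [0,0,0,0]
  ]
}}

```text
t: 11.83
position: [0.5061, 0.1842, 0.0425]
ee_rot: [2.129, 0.183, -2.134]
contact_force: [-6.1, -2.2, 2.1]
width: 0.0237
```

Request:
{"method": "send_rows", "body": {
  "commands": [
    [0,0,0.05,0],
    [0,0,0.1,0],
    [0,0,0.3,0],
    [0,0,0.85,0],
    [0,0.88,0,0],
    [0,0.88,0,0],
    [0,0.88,0,0],
    [0,0.88,0,0],
    [0,0,0,0]
  ]
}}

```text
t: 12.58
position: [0.4913, 0.0872, 0.043]
ee_rot: [2.135, 0.174, -2.133]
contact_force: [0.3, -0.5, -0.9]
width: 0.0235
```

Run:
```python
from workcell import *
from h import *
s=read_state();rep(s)
d=get_image('top');pickle.dump(d,open('t3.pkl','wb'));crop(d,182,172,160,145,4,'t3.png')
```

```text
t 12.58 pos [0.4913 0.0872 0.043 ] jaw yaw -80.53 F [ 0.3  -0.46 -0.92] w 0.0235
tray xy mm [-46.89 -79.45] F tray [ 0.21 -0.5 ]
```

View pics/t3.png

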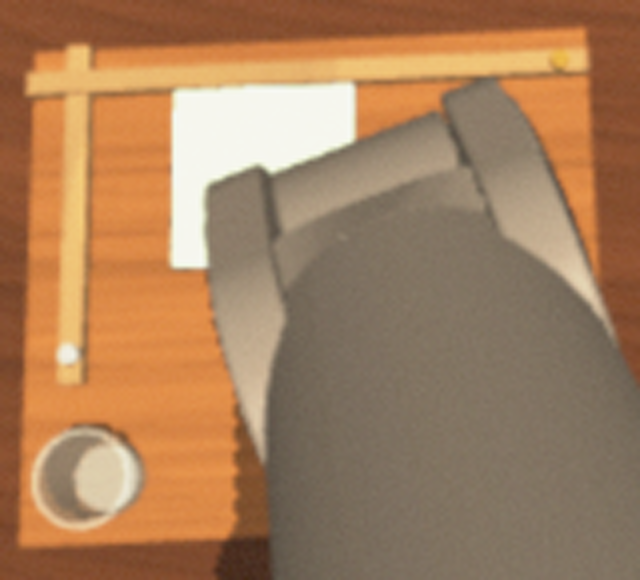

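Run:
```python
from h import *
d=pickle.load(open('t3.pkl','rb'))
f=lambda x,y,z:(w2t(px2w(d,182+(x+.5)/4-.5,172+(y+.5)/4-.5,z))*1000).round(1)
for p in[(173,88),(355,82),(171,268)]:print(f(*p,.017))
for p in[(91,72),(87,240),(84,383)]:print('short',f(*p,.018))
for p in[(30,97),(500,77)]:print('long',f(*p,.02))
```

```text
[104.1  72.9]
[103.  -24.7]
[ 7.1 72.8]
short [114.7 116.7]
short [ 23.7 116.6]
short [-50.2 116.3]
long [101.7 148.2]
long [ 101.6 -102.8]
```

Request:
{"method": "send_rows", "body": {
  "commands": [
    [0,0,-0.815,-0.07],
    [0,0,-0.815,0],
    [0,0,-0.815,0],
    [0,0,-0.815,0],
    [0,0,-0.815,0],
    [0,0,0,0],
    [0,0,0,0]
  ]
}}

```text
t: 13.22
position: [0.5912, 0.1118, 0.0429]
ee_rot: [2.129, 0.193, -2.126]
contact_force: [0.1, 0.3, -2.3]
width: 0.0237
```

```bash
python3 st.py
```

```text
t 13.22 pos [0.5912 0.1118 0.0429] jaw yaw -79.7 F [ 0.07  0.31 -2.25] w 0.0237
tray xy mm [ 55.84 -72.35] F tray [0.13 0.3 ]
```

Request:
{"method": "send_rows", "body": {
  "commands": [
    [0,-0.04,0,0.07],
    [0,-0.08,0,0],
    [0,-0.08,0,0],
    [0,-0.08,0,0],
    [0,-0.08,0,0],
    [0,-0.08,0,0],
    [0,-0.08,0,0],
    [0,-0.08,0,0],
    [0,-0.08,0,0],
    [0,-0.05,0,0],
    [0,-0.05,0,0],
    [0,-0.05,0,0],
    [0,-0.05,0,0]
  ]
}}

```text
t: 14.3
position: [0.5868, 0.132, 0.0428]
ee_rot: [2.132, 0.183, -2.132]
contact_force: [-0.2, -0.0, -1.0]
width: 0.0238
```

```bash
python3 st.py
```

```text
t 14.3 pos [0.5868 0.132  0.0428] jaw yaw -80.18 F [-0.2  -0.02 -1.04] w 0.0238
tray xy mm [ 54.91 -51.72] F tray [-0.2   0.02]
```

Request:
{"method": "send_rows", "body": {
  "commands": [
    [0,-0.06,-0.001,0],
    [0,-0.06,-0.001,0],
    [0,-0.06,-0.001,0],
    [0,-0.06,-0.001,0],
    [0,-0.06,-0.001,0],
    [0,-0.06,-0.001,0],
    [0,-0.06,-0.001,0],
    [0,-0.06,-0.001,0],
    [0,-0.06,-0.001,0],
    [0,-0.06,-0.001,0],
    [0,-0.06,-0.001,0],
    [0,-0.06,-0.001,0],
    [0,-0.06,-0.001,0],
    [0,-0.06,-0.001,0],
    [0,-0.06,-0.001,0],
    [0,-0.06,-0.001,0],
    [0,-0.06,-0.001,0],
    [0,-0.06,-0.001,0],
    [0,-0.06,-0.001,0],
    [0,-0.06,-0.001,0]
  ]
}}

```text
t: 15.97
position: [0.5821, 0.1618, 0.0428]
ee_rot: [2.132, 0.183, -2.132]
contact_force: [-0.2, -0.5, -0.9]
width: 0.0237
```

```bash
python3 st.py
```

```text
t 15.97 pos [0.5821 0.1618 0.0428] jaw yaw -80.18 F [-0.23 -0.46 -0.85] w 0.0237
tray xy mm [ 55.46 -21.59] F tray [-0.3  -0.41]
```

Request:
{"method": "send_rows", "body": {
  "commands": [
    [0,-0.06,-0.001,0],
    [0,-0.06,-0.001,0],
    [0,-0.06,-0.001,0],
    [0,-0.06,-0.001,0]
  ]
}}

```text
t: 16.3
position: [0.5813, 0.1677, 0.0428]
ee_rot: [2.132, 0.183, -2.132]
contact_force: [-0.7, -1.3, -1.5]
width: 0.0236
```

```bash
cat > co.py <<'E'
from workcell import *
from h import *
s=read_state();rep(s)
d=get_image('top');pickle.dump(d,open('co.pkl','wb'))
im=d['image'].astype(int);m=(im.min(2)>185)[172:310,186:335]
v,u=np.nonzero(m);u+=186;v+=172
p=np.array([w2t(px2w(d,a,b,.017)) for a,b in zip(u,v)])*1000
p=p[(p[:,0]>0)&(p[:,0]<112)&(p[:,1]>-60)&(p[:,1]<118)]
print(len(p),'white extents tray mm',np.percentile(p,[0,1,50,99,100],axis=0).round(1).tolist())
E
python3 co.py
```

```text
t 16.3 pos [0.5813 0.1677 0.0428] jaw yaw -80.18 F [-0.67 -1.26 -1.53] w 0.0236
tray xy mm [ 55.59 -15.63] F tray [-0.88 -1.13]Traceback (most recent call last):
  File "co.py", line 8, in <module>
    p=p[(p[:,0]>0)&(p[:,0]<112)&(p[:,1]>-60)&(p[:,1]<118)]
         ~^^^^^
IndexError: too many indices for array: array is 1-dimensional, but 2 were indexed
```

Request:
{"method": "send_rows", "body": {
  "commands": [
    [0,-0.05,-0.001,0],
    [0,-0.05,-0.001,0],
    [0,-0.05,-0.001,0],
    [0,-0.04,-0.001,0],
    [0,-0.02,0,0]
  ]
}}

```text
t: 16.77
position: [0.5805, 0.1729, 0.0428]
ee_rot: [2.132, 0.183, -2.132]
contact_force: [-0.7, -2.4, -1.4]
width: 0.0237
```

Request:
{"method": "send_rows", "body": {
  "commands": [
    [0,-0.02,0,0],
    [0,-0.02,0,0],
    [0,-0.02,0,0]
  ]
}}

```text
t: 17.02
position: [0.5803, 0.174, 0.0428]
ee_rot: [2.132, 0.183, -2.132]
contact_force: [-0.8, -2.5, -0.9]
width: 0.0237
```

Request:
{"method": "send_rows", "body": {
  "commands": [
    [0,-0.02,0,0],
    [0,-0.02,0,0]
  ]
}}

```text
t: 17.18
position: [0.5801, 0.1751, 0.0428]
ee_rot: [2.132, 0.183, -2.132]
contact_force: [-0.9, -3.4, 0.8]
width: 0.0234
```

Request:
{"method": "send_rows", "body": {
  "commands": [
    [0,-0.02,0,0],
    [0,-0.02,0,0]
  ]
}}

```text
t: 17.35
position: [0.5799, 0.1761, 0.0428]
ee_rot: [2.132, 0.183, -2.132]
contact_force: [-0.4, -3.4, -0.1]
width: 0.0236
```

```bash
python3 st.py
```

```text
t 17.35 pos [0.5799 0.1761 0.0428] jaw yaw -80.18 F [-0.39 -3.43 -0.1 ] w 0.0236
tray xy mm [55.69 -7.04] F tray [-0.98 -3.31]
```

Request:
{"method": "send_rows", "body": {
  "commands": [
    [0,-0.02,0,0],
    [0,0,0,0]
  ]
}}

```text
t: 17.52
position: [0.5798, 0.1769, 0.0428]
ee_rot: [2.132, 0.184, -2.132]
contact_force: [0.1, -1.1, 0.1]
width: 0.0235
```

Request:
{"method": "send_rows", "body": {
  "commands": [
    [0,-0.02,0,0],
    [0,0,0,0]
  ]
}}

```text
t: 17.68
position: [0.5797, 0.1772, 0.0428]
ee_rot: [2.132, 0.183, -2.132]
contact_force: [-1.0, -3.1, -0.1]
width: 0.0235
```

Request:
{"method": "send_rows", "body": {
  "commands": [
    [0,-0.02,0,0],
    [0,0,0,0]
  ]
}}

```text
t: 17.85
position: [0.5796, 0.1777, 0.0428]
ee_rot: [2.132, 0.183, -2.132]
contact_force: [-1.2, -2.5, -0.9]
width: 0.0238
```

Request:
{"method": "send_rows", "body": {
  "commands": [
    [0,-0.02,0,0],
    [0,0,0,0]
  ]
}}

```text
t: 18.02
position: [0.5795, 0.1782, 0.0428]
ee_rot: [2.132, 0.183, -2.132]
contact_force: [-1.3, -2.1, -0.3]
width: 0.0233
```

Request:
{"method": "send_rows", "body": {
  "commands": [
    [0,-0.02,0,0],
    [0,0,0,0]
  ]
}}

```text
t: 18.18
position: [0.5795, 0.1788, 0.0428]
ee_rot: [2.132, 0.183, -2.132]
contact_force: [-0.8, -1.2, -0.4]
width: 0.0235
```

Request:
{"method": "send_rows", "body": {
  "commands": [
    [0,-0.02,0,0],
    [0,0,0,0]
  ]
}}

```text
t: 18.35
position: [0.5793, 0.1793, 0.0428]
ee_rot: [2.132, 0.183, -2.132]
contact_force: [-0.1, -2.5, 0.4]
width: 0.0238
```

Request:
{"method": "send_rows", "body": {
  "commands": [
    [0,-0.02,0,0],
    [0,0,0,0]
  ]
}}

```text
t: 18.52
position: [0.5793, 0.1798, 0.0428]
ee_rot: [2.132, 0.183, -2.132]
contact_force: [-0.7, -1.6, 0.2]
width: 0.0235
```

Request:
{"method": "send_rows", "body": {
  "commands": [
    [0,-0.02,0,0],
    [0,0,0,0]
  ]
}}

```text
t: 18.68
position: [0.5792, 0.1803, 0.0428]
ee_rot: [2.132, 0.183, -2.132]
contact_force: [-1.2, -1.9, 0.1]
width: 0.0236
```

Request:
{"method": "send_rows", "body": {
  "commands": [
    [0,-0.02,0,0],
    [0,0,0,0]
  ]
}}

```text
t: 18.85
position: [0.5791, 0.1807, 0.0428]
ee_rot: [2.132, 0.183, -2.132]
contact_force: [-0.2, -2.7, -1.1]
width: 0.0236
```

Request:
{"method": "send_rows", "body": {
  "commands": [
    [0,-0.02,0,0],
    [0,0,0,0]
  ]
}}

```text
t: 19.02
position: [0.5791, 0.1808, 0.0428]
ee_rot: [2.132, 0.182, -2.132]
contact_force: [0.1, -3.0, 0.4]
width: 0.0236
```

Request:
{"method": "send_rows", "body": {
  "commands": [
    [0,-0.02,0,0],
    [0,0,0,0]
  ]
}}

```text
t: 19.18
position: [0.5791, 0.1809, 0.0428]
ee_rot: [2.132, 0.182, -2.132]
contact_force: [0.2, -5.0, 0.8]
width: 0.0235
```

Request:
{"method": "send_rows", "body": {
  "commands": [
    [0,0.04,0,0],
    [0,0.1,0,0],
    [0,0.3,0,0],
    [0,0.8,0,0],
    [-0.5,0.8,0,0],
    [-0.9,0.9,0,0],
    [-0.9,0.9,0,0],
    [-0.7,0.9,0,0],
    [0,0.9,0,0],
    [0,0.9,0,0],
    [0,0.9,0,0],
    [0,0.9,0,0],
    [0,0,0,0],
    [0,0,0,0]
  ]
}}

```text
t: 20.35
position: [0.6148, -0.0256, 0.1178]
ee_rot: [2.134, 0.18, -2.133]
contact_force: [0.3, 0.2, -0.8]
width: 0.0236
```

```bash
python3 co.py
python3 - <<'E'
from h import *
d=pickle.load(open('co.pkl','rb'));crop(d,184,172,100,75,8,'t4.png')
E
```

```text
t 20.35 pos [ 0.6148 -0.0256  0.1178] jaw yaw -80.36 F [ 0.31  0.22 -0.79] w 0.0236
tray xy mm [  55.42 -211.79] F tray [0.34 0.16]
2055 white extents tray mm [[7.0, 21.2], [8.0, 21.3], [54.3, 69.5], [102.2, 116.6], [103.8, 117.6]]
```

View pics/t4.png

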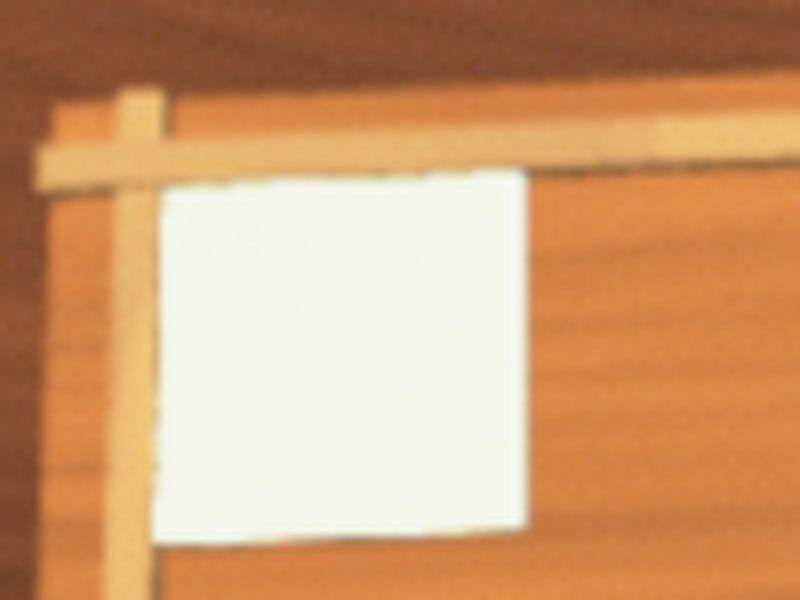

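Run:
```python
from h import *
d=pickle.load(open('co.pkl','rb'));im=d['image'].astype(float)
def edge(pts,axis,rng,z,thr_ch=0):  # subpixel crossing of blue channel
    out=[]
    for k in pts:
        a=im[rng[0]:rng[1],k,0] if axis=='v' else im[k,rng[0]:rng[1],0]
        i=np.argmax(np.abs(np.diff(a)));g=np.abs(np.diff(a))[max(i-2,0):i+3];x=rng[0]+max(i-2,0)+.5+(g*np.arange(len(g))).sum()/g.sum()
        out.append(w2t(px2w(d,*((k,x) if axis=='v' else (x,k)),z))*1000)
    return np.array(out)
for n,e,a in(('coaster -x',edge(range(208,246),'v',(230,248),.017),1),('coaster +x',edge(range(208,246),'v',(187,201),.017),1),('coaster -y',edge(range(198,234),'h',(243,256),.017),0),('coaster +y',edge(range(198,234),'h',(196,210),.017),0)):
    c=np.polyfit(e[:,a],e[:,1-a],1);print(n,'slope deg',np.degrees(np.arctan(c[0])).round(2),'at',np.median(e[:,1-a]).round(2),'resid',np.std(e[:,1-a]-np.polyval(c,e[:,a])).round(2))
```

```text
coaster -x slope deg -0.02 at 6.46 resid 0.28
coaster +x slope deg 0.01 at 103.4 resid 0.42
coaster -y slope deg -0.16 at 20.41 resid 0.06
coaster +y slope deg 0.4 at 117.78 resid 0.3
```

Request:
{"method": "send_rows", "body": {
  "commands": [
    [0,0,0,0.8],
    [0,0,0,0.8],
    [0,0.85,0.31,0],
    [0,0.85,0.31,0],
    [0,0.85,0.31,0],
    [0,0.85,0.31,0],
    [0,0.85,0.31,0],
    [0,0.85,0.31,0],
    [0,0.85,0.31,0],
    [0,0.85,0.31,0],
    [0,0,0,0],
    [0,0,0,0],
    [0,0,0,0],
    [0.7,0,0,0],
    [0.8,0,0,0],
    [0.7,0,0,0],
    [0.4,0,0,0],
    [0.2,0,0,0],
    [0,0,0,0]
  ]
}}

```text
t: 21.98
position: [0.553, -0.1927, 0.0469]
ee_rot: [2.217, 0.008, -2.221]
contact_force: [-0.5, -0.4, -0.7]
width: 0.0235
```

```bash
python3 st.py
```

```text
t 21.98 pos [ 0.553  -0.1927  0.0469] jaw yaw -89.67 F [-0.46 -0.36 -0.68] w 0.0235
tray xy mm [ -34.16 -365.73] F tray [-0.51 -0.27]
```

Request:
{"method": "send_rows", "body": {
  "commands": [
    [0.1,0,0,0],
    [0.1,0,0,0],
    [0.05,0,0,0],
    [0,0,0,0]
  ]
}}

```text
t: 22.32
position: [0.5534, -0.1942, 0.0419]
ee_rot: [2.22, 0.004, -2.219]
contact_force: [-1.5, -0.4, -0.6]
width: 0.0236
```

Request:
{"method": "send_rows", "body": {
  "commands": [
    [0.03,0,0,0],
    [0.03,0,0,0],
    [0,0,0,0]
  ]
}}

```text
t: 22.57
position: [0.5532, -0.1942, 0.0401]
ee_rot: [2.22, 0.004, -2.219]
contact_force: [-0.0, -0.4, -1.3]
width: 0.0235
```

Request:
{"method": "send_rows", "body": {
  "commands": [
    [0.03,0,0,0],
    [0,0,0,0]
  ]
}}

```text
t: 22.73
position: [0.5531, -0.1941, 0.0392]
ee_rot: [2.219, 0.004, -2.22]
contact_force: [-0.5, 0.1, -1.0]
width: 0.0236
```

Request:
{"method": "send_rows", "body": {
  "commands": [
    [0.03,0,0,0],
    [0,0,0,0]
  ]
}}

```text
t: 22.9
position: [0.5531, -0.1941, 0.0384]
ee_rot: [2.219, 0.004, -2.22]
contact_force: [0.6, -0.2, -0.7]
width: 0.0235
```

Request:
{"method": "send_rows", "body": {
  "commands": [
    [0.02,0,0,0],
    [0,0,0,0]
  ]
}}

```text
t: 23.07
position: [0.5531, -0.1941, 0.038]
ee_rot: [2.219, 0.004, -2.22]
contact_force: [0.8, 0.9, 0.1]
width: 0.0234
```

Request:
{"method": "send_rows", "body": {
  "commands": [
    [0.02,0,0,0],
    [0,0,0,0]
  ]
}}

```text
t: 23.23
position: [0.5532, -0.1941, 0.0379]
ee_rot: [2.219, 0.004, -2.22]
contact_force: [-1.7, 0.0, 3.9]
width: 0.0234
```

On the mat (3.9 N up). Release and rise.

Request:
{"method": "send_rows", "body": {
  "commands": [
    [0,0,0,0],
    [0,0,0,0],
    [0,0,0,0],
    [0,0,0,0],
    [0,0,0,0],
    [0,0,0,0],
    [0,0,0,0],
    [0,0,0,0]
  ],
  "hand": 1
}}

```text
t: 23.9
position: [0.5532, -0.1941, 0.0375]
ee_rot: [2.219, 0.004, -2.219]
contact_force: [0.5, 0.3, 0.2]
width: 0.0854
```

Request:
{"method": "send_rows", "body": {
  "commands": [
    [-0.2,0,0,0],
    [-0.4,0,0,0],
    [-0.8,0,0,0],
    [-0.9,0,0,0],
    [-0.9,0,0,0],
    [-0.9,0,0,0],
    [-0.9,0,0,0],
    [-0.9,0,0,0],
    [-0.5,0.8,0.5,0],
    [0,0.8,0.5,0],
    [0,0.8,0.5,0],
    [0,0.8,0.5,0],
    [0,0.8,0.5,0],
    [0,0.8,0.5,0],
    [0,0.8,0.5,0],
    [0,0.8,0.5,0],
    [0,0,0,0],
    [0,0,0,0]
  ]
}}

```text
t: 25.4
position: [0.4528, -0.356, 0.1985]
ee_rot: [2.221, -0.0, -2.22]
contact_force: [-0.3, 0.5, 0.2]
width: 0.0854
```

```bash
python3 co.py
python3 - <<'E'
from h import *
d=pickle.load(open('co.pkl','rb'));crop(d,182,100,310,215,2.5,'t5.png')
P=cloud(d)[215:290,400:480].reshape(-1,3);h=P[(P[:,2]>.065)&(P[:,2]<.1)];f=P[(P[:,2]>.024)&(P[:,2]<.038)]
for p in(h,f):print(len(p),p.min(0).round(3),p.max(0).round(3))
E
```

```text
t 25.4 pos [ 0.4528 -0.356   0.1985] jaw yaw -89.96 F [-0.33  0.48  0.24] w 0.0854
tray xy mm [-160.95 -509.37] F tray [-0.24  0.53]
2055 white extents tray mm [[6.9, 21.2], [8.0, 21.3], [54.3, 69.6], [102.2, 116.6], [103.8, 117.6]]
187 [ 0.539 -0.207  0.065] [ 0.563 -0.182  0.081]
389 [ 0.526 -0.22   0.024] [ 0.576 -0.169  0.038]
```

View pics/t5.png

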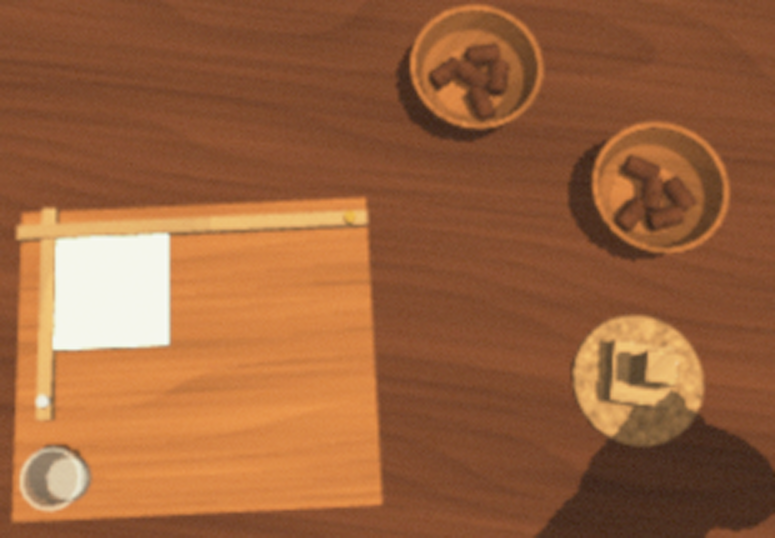

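```bash
python3 -c "
from workcell import *
print(job_done())"
```

```text
the job is handed in; nothing more can be done
None
```

The coaster lies flat in the corner, against both rails. The tamper is back upright on its cork mat, and I handed the job in at about 25 s of the 72 s allowed.

- **Long rail:** I held the tamper by its handle and pushed the coaster along tray +x. This squared it up, and it stopped against the long rail. The force reading there peaked at about 6 N (6.5 N sideways), more than the few newtons you asked for, and I backed off straight away.
- **Short rail:** I then pushed along the long rail until the coaster stopped against the short rail, at about 5 N. Sliding readings were about 0.5 to 3.5 N, with roughly ±1 N of noise.
- **Gripper:** the fingertips were about 25 mm above the coaster's top face throughout.

**Last checks (overhead camera):**
- **Coaster:** it spans about tray x 7–103 mm and y 21–117 mm, with no gap visible at either rail. Three of its edges are within 0.2° of square to the tray. The edge against the short rail fitted noisily at 0.4°, so I relied on the others.
- **Tamper:** its foot spans x 0.526–0.576 m and y −0.220 to −0.169 m, fully on the mat.
- **Everything else:** the cup and both bowls look unmoved in the picture.

The rail stops came 2–3 mm later than I predicted from the images. The likely cause is camera calibration plus a small offset of the tamper in the grip. I took the force rise as the sign of contact and did not do a second confirming nudge.

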